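# Refit a projector's lamp cover under the filter door and hold it down

## Robot

A 7-joint arm with a two-finger parallel gripper is mounted at the origin on the work surface. World frame = base frame: x ahead of the robot, y to its left, z up, the work surface at z = 0. Lengths are in m, angles in rad, forces in N, time in s.
With the tool pointing down it reaches from about 0.425 to 0.95 m from the base axis. Payload 4.7 kg.
Tool frame: the origin (TCP) lies between the finger pads; the fingertips stand 25 mm ahead of it and the grasp point (between the pads) lies 6 mm ahead of it; z points along the fingers, y is the line along which they close (so a half turn about z gives the same grasp; the last joint's range is limited). The gripper opens to 85 mm and grips with 20 to 120 N. Pads are 22 mm wide; open, the fingers measure 114 mm over their backs; the gripper's body (76 mm by 85 mm) begins 54 mm behind the grasp point. The pads swing forward as they close: fully open they stand 13 mm farther back than shut.
Start: joints at [-1.374, 0.469, -0.049, 1.532, 0.024, 1.141, -0.082], TCP at [0.151, 0.658, 0.256] pointing down, gripper open.
Joint ranges: [-2.59, 2.59], [-0.33, 1.99], [-1.39, 1.29], [0.1, 2.45], [-1.04, 4.18], [0.21, 1.99], [-2.66, 2.66]. Speed limits (rad/s): [2.57, 2.57, 3.14, 3.14, 3.14, 3.14, 3.14].

## Interface

Orientations are given as a 3x3 rotation matrix whose columns are the frame's x, y, z axes.
In Python, from rig import * gives the robot as it stands. Calls block until the motion is done:
- movep(position, orientation): joint-space move of the TCP to a pose.
- move_l(position, attitude=None, feed=0.15, until_force=None): straight line of the TCP; attitude=None keeps the orientation; feed is the mean speed in m/s. With until_force (N) it stops when the force on the tool has changed by that much, and returns True; else False.
- move_joints(angles): joint-space move.
- command_gripper(opening, newtons=None): finger opening in m; newtons is the grip in N (None keeps the last); returns when the fingers have stopped.
- sleep(seconds).
- inverse_kinematics(position, orientation): joint angles nearest the present ones, or None.
- sense(): the state.
- camera(name): name is "scene" or "top" or "wrist"; returns (picture, depth): 384x512x3 uint8, red, green, blue; 384x512 float32, m along the optical axis (not along the pixel's ray), 0 where there is no reading.
- camera_params(name): a dict with "K" (3x3 intrinsics, pixels), "position" and "rotation" of the camera in the world; the wrist camera has in their place "tool_from_camera" (4x4, takes a point from camera to tool coordinates, whose origin is the TCP and whose axes are the flange's). Camera axes: x right, y down, z forward; pixel columns grow to the right and rows downward; lengths in m; the calibration is good to about 2 mm. A picture is of the moment at which its call begins: read the wrist's pose just before it. camera_params takes no time and is no camera call.
A pose or a line that the arm cannot do raises Unreachable and nothing moves.
- finish_job(): hands the job in; it is judged then, once.
The state is a dict: "time_s": time; "joint_pos": joint angles; "qd": joint speeds; "joint_efforts": joint torques, N m; "position": TCP position; "tcp_rot": TCP orientation; "wrist_force": force on the tool from outside, world axes, zero at the start; "ft_torque": the same for the moment, N m; "finger_gap": finger opening in m; "gripper_force": force on a finger pad.
Only numpy, scipy, OpenCV 4.12 (cv2) and the standard library are available. Lean on these libraries where they do the work, as an engineer would, in place of code of your own. Each camera call takes 0.05 s, during which the arm holds its last target. There are 200 camera calls.

## Task

The home-cinema projector lies upside down on the bench with a new lamp in it and its lamp bay open. Pick up the lamp cover by its rib with a gentle grip, tuck its tongue under the free edge of the filter door without lifting that door, then lower the tail into the bay and press the cover down gently until it lies flat and the switch beneath it is fully pressed. Finish while still holding the cover pressed flat, ready for its screws, and leave everything else on the bench where it is.

Things in the scene. Friction and masses are not known exactly. Their poses are not given: they have to be found in the camera images.
- projector: grey projector, fixed, upside down: 270 (x) x 330 (y) mm, its upturned underside (deck) 100 mm above the bench. Origin on the bench under its middle; z up, +x to the lens side. The lamp bay is a dark recess in the deck: level seat at z 96, x -111 (near wall) to +27, y -44 to 44 mm; past x +5 it runs on under the filter door. Feet stand 15 mm over the deck near two corners and at (115, 0)
- bay_seat (a point): where the origin of the fitted lamp cover rests on the seat: (-43, 0, 96) mm in the projector's frame; axes as the projector's. Fitted here the tongue reaches 15 mm under the filter door; play 4 mm to each side, 5 mm behind the tail, 7 mm ahead of the tongue. In the middle of the bay (x -90 to -15, y -34 to 34 mm of the projector) the seat is open down to the lamp
- lap_edge (a point): middle of the free edge of the shut filter door, at its underside: (5, 0, 103) mm in the projector's frame, axes as the projector's; fixed to the casing (does not rise with the door). From here a slot for the tongue runs 22 mm to +x, 7 mm high: floor (seat) 7 mm below this point, door above
- filter_door (a joint): lift of the filter door, rad, 0 = shut: louvred grey plate 92 (x) x 108 (y) x 3 mm just above the deck beyond the bay, hinged at its far edge (projector x +100 mm), free edge towards the bay, shut by a light spring: some 1.3 N up at the free edge starts to lift it; 0.05 rad is 5 mm there and lets dust in
- interlock (a joint): lamp switch, a spring pin 7 mm across standing 5 mm above the seat at the tail end of the bay, (-100, 20) mm in the projector's frame: travel pressed in m, 0 = free, 0.005 = fully in (level with the seat). Pushes back with 1 N at first, 3 N fully in, so it lifts the tail of a cover that is not held down
- lamp_cover: loose grey cover, about 90 g: flat plate 108 x 80 x 4 mm (x -63 to 45) with a tongue 60 wide, 3 thick at its +x end (x 45 to 63). On top a rib to grip, 12 mm wide (y), x -30 to 12, up to 20 mm above the underside. Two small screws mark the tail (-x) end. Origin at the underside, mid-length; starts flat on the bench, rib up, tongue roughly to +x. Brittle: grip under 45 N, push under 20 N
- tongue_tip (a point): middle of the tongue's front edge, half way through its 3 mm thickness: (63, 0, 1.5) mm in the lamp cover's frame
- tail_end (a point): middle of the lamp cover's tail edge, half way through its 4 mm thickness: (-63, 0, 2) mm in the lamp cover's frame
- spent_lamp: bystander: the old lamp in its grey cage, 85 x 75 x 62 mm; origin at its underside
- remote: bystander: black remote control, 165 x 46 x 18 mm; origin at its underside
- screwdriver: bystander: screwdriver lying on the bench, 190 mm long; origin at its underside
- screw_dish: bystander: round steel dish with screws, 96 mm across, 22 mm high; origin at its underside
- cable_cover: bystander: the projector's cable cover, a larger grey shell 60 x 170 x 30 mm without tongue or rib; origin at its underside
- duster_can: bystander: white air-duster can, 54 mm across, 171 mm high; origin at its underside
- ceiling_mount: bystander: dark steel ceiling mount, a plate with four arms, 300 mm across, 54 mm high; origin at its underside
There are look-alikes about, which are no part of the job. What is shaped like the lamp_cover but black, brown or purple is not meant.

How it is judged:
On the way, in this order (a step that is already met when the one before it is completed fails the run):
1. the lamp cover has been picked up, clear of the bench (height (world z) of lamp_cover above 0.05 m and contact force between the fingers and lamp_cover above 1 N), for 0.2 s.
2. its tongue is tucked at least 6 mm under the filter door's edge, the door not lifted (x of tongue_tip in the frame of lap_edge between 0.006 and 0.026 m and y of tongue_tip in the frame of lap_edge between -0.02 and 0.02 m and z of tongue_tip in the frame of lap_edge between -0.01 and 0 m and value of joint filter_door below 0.03 rad), for 0.1 s.
At the end, for the whole second after the job is handed in: Fingers press the cover (over 2 N) on the projector (over 2 N): tongue 8-26 mm under the filter door, within 15 mm of its middle; cover level within 2 degrees, tail within 1.5 mm of its seat; switch pin over 4 of 5 mm in; door lifted under 0.02 rad; cover at rest (x of tongue_tip in the frame of lap_edge between 0.008 and 0.026 m and y of tongue_tip in the frame of lap_edge between -0.015 and 0.015 m and z of tongue_tip in the frame of lap_edge below -0.001 m and z of tail_end in the frame of bay_seat below 0.0035 m and angle between the z axis of lamp_cover and the z axis of projector, either way round below 0.035 rad and value of joint interlock above 0.004 m and value of joint filter_door below 0.02 rad and contact force between the fingers and lamp_cover above 2 N and contact force between lamp_cover and projector above 2 N and linear speed of lamp_cover below 0.02 m/s); the arm keeps its last pose, push and grip.
It fails at once if the filter door is lifted (more than 0.05 rad) (value of joint filter_door above 0.05 rad).
It fails at once if the brittle cover is squeezed or pressed too hard by the fingers (over 110 N) (contact force between the fingers and lamp_cover above 110 N).
It fails at once if the cover is pressed on the projector too hard (over 30 N) (contact force between lamp_cover and projector above 30 N).
It fails at once if something else on the bench is disturbed (moved more than 20 mm) (distance of any of spent_lamp, remote, screwdriver, screw_dish, cable_cover, duster_can, ceiling_mount from where it was at the start of the episode above 0.02 m).
It also fails if it takes over 40 s, if anything falls off the work surface, if the arm or the gripper's body presses on something with over 40 N, if the wrist force passes 120 N, or if a joint passes its speed limit or range.

## Working session

There is one attempt and no reset: what is moved stays moved. The work goes in short steps, each a Python script; the robot and the scene stay as the last script left them, time stands still between calls to the robot, and variables do not carry over. Pictures are saved under pics/ and viewed, at most 10 in all, crops included, and the job is handed in when it is done.

```bash
ls; mkdir -p pics; python3 - <<'E'
from rig import *
import cv2,numpy as np
for n in("top","scene"):
    p,d=camera(n); np.savez(f"{n}.npz",p=p,d=d); cv2.imwrite(f"pics/{n}.png",p[...,::-1]); c=camera_params(n); print(n,{k:np.round(v,4).tolist() for k,v in c.items() if k!='name'})
s=sense();print(s['time_s'],s['position'],s['wrist_force'])
E
```

```text
pics
top {'K': [[449.5335, 0.0, 257.7476], [0.0, 449.5335, 190.5626], [0.0, 0.0, 1.0]], 'position': [0.2299, 0.0103, 1.6444], 'rotation': [[0.0038, -0.9886, 0.1508], [-1.0, -0.0035, 0.0022], [-0.0017, -0.1508, -0.9886]]}
scene {'K': [[449.7442, 0.0, 246.6169], [0.0, 449.7442, 189.3267], [0.0, 0.0, 1.0]], 'position': [1.8155, 0.9208, 1.1614], 'rotation': [[-0.5734, 0.4356, -0.6939], [0.819, 0.3248, -0.4729], [0.0194, -0.8395, -0.543]]}
0.1 [0.15099792 0.65738941 0.25534507] [ 0.10281737  0.44514156 -0.32956073]
```

```bash
python3 -c "
import cv2
a=cv2.imread('pics/top.png');cv2.imwrite('pics/top2.png',cv2.resize(a,(800,600),interpolation=cv2.INTER_CUBIC))
a=cv2.imread('pics/scene.png');cv2.imwrite('pics/scene2.png',cv2.resize(a,(800,600),interpolation=cv2.INTER_CUBIC))"
```

```text
(no output)
```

View pics/top2.png

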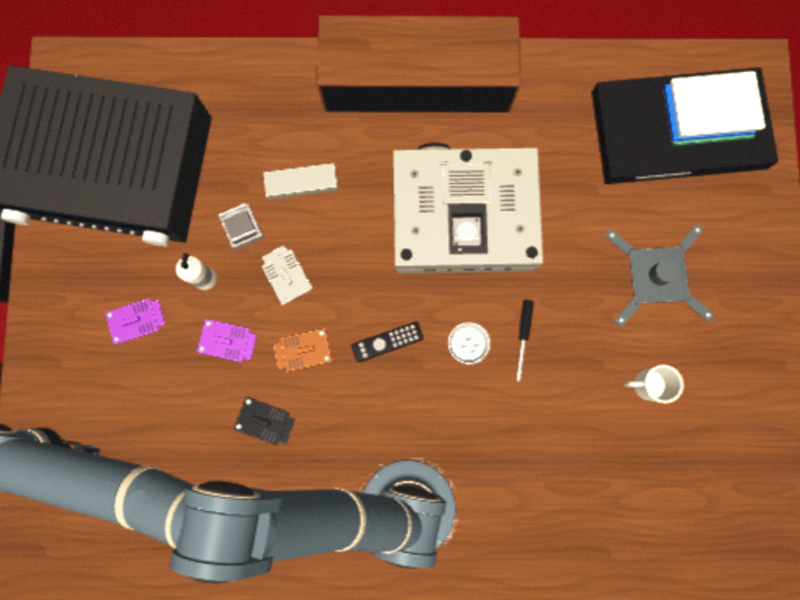

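View pics/scene2.png

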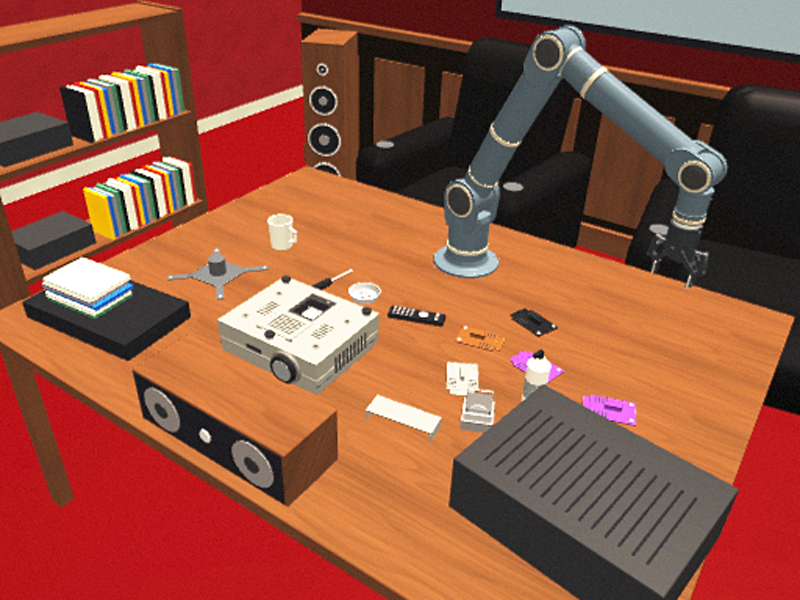

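The top view (800x600) shows the candidates for the cover: light grey at (287,275), purple at (135,320) and (227,340), orange-brown at (303,350), black at (265,420). The cable cover at (300,180) has no tongue or rib. The light grey one at (287,275) fits. The projector is centred near (467,210), with its bay at (467,230) and the door towards the top of the image (+x).

```bash
cat > h.py <<'E'
from rig import *
import cv2,numpy as np
def fixed(n):
    c=camera_params(n); return c["K"],np.array(c["position"]),np.array(c["rotation"])
def wrist():
    c=camera_params("wrist"); s=sense(); T=np.array(c["tool_from_camera"]); R=np.array(s["tcp_rot"])
    K,p,Rc=np.array(c["K"]),np.array(s["position"])+R@T[:3,3],R@T[:3,:3]
    im,d=camera("wrist"); return im,d,K,p,Rc
def ray(px,K,p,R):
    px=np.atleast_2d(px).astype(float)
    return (R@np.linalg.inv(K)@np.c_[px,np.ones(len(px))].T).T
def onplane(px,z,K,p,R):
    r=ray(px,K,p,R); return p+r*((z-p[2])/r[:,2])[:,None]
def tri(a,A,b,B):
    "pixel a in camera A=(K,p,R), pixel b in camera B -> point, gap"
    u=ray(a,*A)[0];v=ray(b,*B)[0]
    st=np.linalg.lstsq(np.c_[u,-v],B[1]-A[1],rcond=None)[0]
    P=A[1]+u*st[0];Q=B[1]+v*st[1];return (P+Q)/2,np.linalg.norm(P-Q)
def down(yaw):
    c,s=np.cos(yaw),np.sin(yaw); return np.array([[c,s,0],[s,-c,0],[0,0,-1.]]) # tool x at yaw
E
python3 - <<'E'
from h import *
np.set_printoptions(precision=4,suppress=True)
T=fixed("top");k=.64
P=np.array([[287,275],[275,250],[290,300]])*k
print(onplane(P,.004,*T))
print(onplane(np.array([[467,230],[467,206],[467,252],[394,150],[538,150],[398,264],[542,264]])*k,.1,*T))
print(camera_params("wrist")); print(sense()["tcp_rot"])
E
python3 -c "
import cv2
a=cv2.imread('pics/top.png')[145:205,150:220];cv2.imwrite('pics/c.png',cv2.resize(a,None,fx=8,fy=8,interpolation=cv2.INTER_CUBIC))"
```

```text
[[0.5338 0.289  0.004 ]
 [0.5944 0.3194 0.004 ]
 [0.4738 0.2802 0.004 ]]
[[ 0.6207 -0.1308  0.1   ]
 [ 0.6766 -0.1313  0.1   ]
 [ 0.57   -0.1302  0.1   ]
 [ 0.8089  0.0351  0.1   ]
 [ 0.8099 -0.2957  0.1   ]
 [ 0.542   0.0246  0.1   ]
 [ 0.5431 -0.2979  0.1   ]]
{'K': array([[268.0359,   0.    , 251.6915],
       [  0.    , 268.0359, 186.369 ],
       [  0.    ,   0.    ,   1.    ]]), 'tool_from_camera': array([[-0.0002, -0.9659, -0.259 ,  0.0654],
       [ 1.    , -0.0002, -0.0001,  0.0009],
       [ 0.0001, -0.259 ,  0.9659, -0.1181],
       [ 0.    ,  0.    ,  0.    ,  1.    ]])}
[[-0.9746  0.2239 -0.0004]
 [ 0.2239  0.9746 -0.0018]
 [-0.     -0.0018 -1.    ]]
```

View pics/c.png

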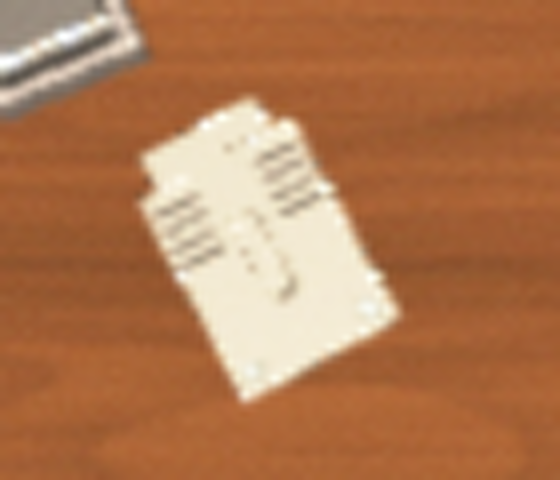

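The crop confirms it: light grey plate with rib and louvres, tongue to the upper-left (+x, +y), two screws at the lower end. I'll move the wrist camera over it.

```bash
cat >> h.py <<'E'
def save(n,v): np.savez(n+".npz",im=v[0],d=v[1],K=v[2],p=v[3],R=v[4])
def load(n):
    z=np.load(n+".npz"); return z["im"],z["d"],z["K"],z["p"],z["R"]
E
python3 - <<'E'
from h import *
print(sense()["time_s"])
y=np.radians(180+27)
movep([.534,.292,.24],down(y)); print(sense()["time_s"],sense()["joint_pos"]); v=wrist(); save("w1",v); 
move_l([.534-.05,.292,.17],feed=.2); w=wrist(); save("w2",w); print(sense()["time_s"],sense()["position"])
cv2.imwrite("pics/w12.png",np.hstack([v[0],w[0]])[...,::-1])
a=cv2.imread("pics/w12.png"); cv2.imwrite("pics/w12s.png",cv2.resize(a,(800,300),interpolation=cv2.INTER_AREA))
E
```

```text
0.1
2.0167 [-0.58513185  0.37367538  0.01761222  1.71909443 -0.0081929   1.04874387
  1.47926067]
2.7 [0.48558631 0.29271905 0.17133503]
```

View pics/w12s.png

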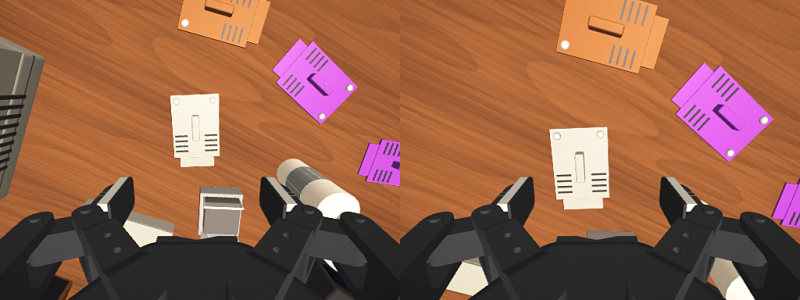

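Both views show the light cover with its tongue at the bottom of the image and two screws at the top ((195,130) left, (580,165) right in the half-scale pair). Next: contour corners in both views, then triangulate.

```bash
cat >> h.py <<'E'
def cover_poly(im,seed):
    hsv=cv2.cvtColor(im,cv2.COLOR_RGB2HSV)
    m=((hsv[...,1]<75)&(hsv[...,2]>150)).astype(np.uint8)
    m=cv2.morphologyEx(m,cv2.MORPH_CLOSE,np.ones((7,7)))
    cs,_=cv2.findContours(m,cv2.RETR_EXTERNAL,cv2.CHAIN_APPROX_NONE)
    c=min((c for c in cs if cv2.contourArea(c)>800),key=lambda c:-cv2.pointPolygonTest(c,tuple(map(float,seed)),True))
    return c,cv2.approxPolyDP(c,4,True)[:,0]
E
python3 - <<'E'
from h import *
np.set_printoptions(precision=4,suppress=True)
A,B=load("w1"),load("w2")
for v,s in((A,(250,165)),(B,(230,215))):
    c,q=cover_poly(v[0],s); print(q.tolist()); 
    (x,y),wh,a=cv2.minAreaRect(onplane(c[:,0],.004,*v[2:])[:,:2].astype(np.float32)); print(x,y,wh,a)
    P=onplane(q,.004,*v[2:]);print(P[:,:2].tolist())
E
```

```text
[[279, 120], [218, 123], [223, 200], [231, 202], [232, 213], [273, 211], [273, 200], [280, 199]]
0.538866400718689 0.2948075234889984 (0.12527987360954285, 0.0794769674539566) 29.399028778076172
[[0.465375279932212, 0.29877158331507375], [0.5043994812915222, 0.23072304982065006], [0.5953138115483658, 0.28122757727370207], [0.5928849171514612, 0.29237854167001365], [0.6068629647989515, 0.30074374906407086], [0.5779998028861568, 0.35061450742698835], [0.5637400857450492, 0.342944439737265], [0.5580435132713908, 0.35088750359945875]]
[[264, 162], [191, 166], [200, 254], [209, 255], [210, 267], [256, 266], [258, 253], [267, 252]]
0.5387511253356934 0.29478752613067627 (0.1254456341266632, 0.07958567142486572) 29.367921829223633
[[0.46497964130034736, 0.2981643084776943], [0.5046000046688235, 0.23007642009395474], [0.5965518857721606, 0.2819055915337722], [0.5929165854353042, 0.291920299423849], [0.606919163491731, 0.2996594035639713], [0.5806808824469287, 0.3481086446911439], [0.5642611738572216, 0.34230263943259454], [0.5582807606347923, 0.3511450018683354]]
```

```bash
python3 - <<'E'
from h import *
y=np.pi
movep([.70,-.10,.30],down(y)); print(sense()["time_s"],sense()["joint_pos"]); v=wrist(); save("p1",v); 
move_l([.68,-.15,.22],feed=.2); w=wrist(); save("p2",w); print(sense()["time_s"],sense()["position"])
a=np.hstack([v[0][:300,60:460],w[0][:300,60:460]])[...,::-1]
cv2.imwrite("pics/p12.png",a)
E
```

```text
4.4 [-0.06712396  0.49650282  0.22521996  1.40539544 -0.11375026  1.25350958
  1.74156778]
5.1333 [ 0.68138628 -0.1485196   0.22146442]
```

View pics/p12.png

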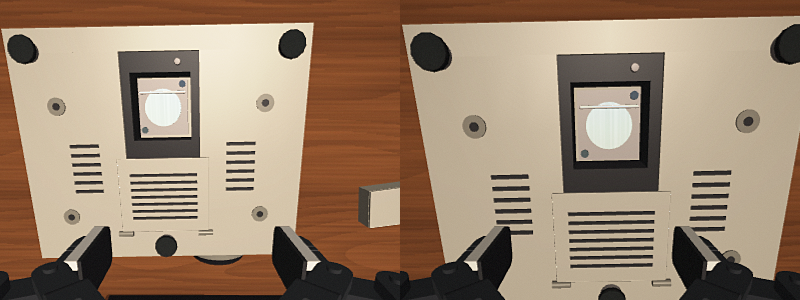

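The left half shows the dark bay with corners at about (118,51), (199,50), (199,158), (125,157), the switch pin at (178,61) and the door below. The right half shows the same bay at (557,55), (664,53), (660,192), (564,192).

```bash
python3 - <<'E'
from h import *
np.set_printoptions(precision=4,suppress=True)
def quad(v,seed):
    g=cv2.cvtColor(v[0],cv2.COLOR_RGB2GRAY); h=cv2.cvtColor(v[0],cv2.COLOR_RGB2HSV)
    m=((g<125)&(h[...,1]<110)).astype(np.uint8); m=cv2.morphologyEx(m,cv2.MORPH_OPEN,np.ones((5,5)))
    cs,_=cv2.findContours(m,cv2.RETR_EXTERNAL,cv2.CHAIN_APPROX_NONE)
    c=max((c for c in cs),key=lambda c:cv2.pointPolygonTest(c,seed,True))[:,0]
    q=cv2.approxPolyDP(c[:,None],6,True)[:,0]; print("poly",q.tolist())
    ext=[q[np.argmin(q@np.array(s))].astype(float) for s in((1,1),(-1,1),(-1,-1),(1,-1))] # TL TR BR BL
    L=[]
    for i in range(4):  # fit side lines
        a,b=ext[i],ext[(i+1)%4];d=b-a;n=np.array([-d[1],d[0]])/np.hypot(*d);t=(c-a)@d/(d@d)
        s=c[(abs((c-a)@n)<4)&(t>.1)&(t<.9)]
        vx,vy,x,y=cv2.fitLine(s.astype(np.float32),cv2.DIST_HUBER,0,.01,.01)[:,0]
        L.append(np.cross([x,y,1],[x+vx,y+vy,1]))
    X=[np.cross(L[i-1],L[i]) for i in range(4)]
    return np.array([x[:2]/x[2] for x in X])
A,B=load("p1"),load("p2")
qa,qb=quad(A,(250,140)),quad(B,(268,178)) if 0 else quad(B,(220,180))
print(qa,qb)
for i,z in zip(range(4),(.1,.1,.106,.106)):
    P,g=tri(qa[i],A[2:],qb[i],B[2:]); print(P,g,onplane(qa[i],z,*A[2:])[0,:2],onplane(qb[i],z,*B[2:])[0,:2])
for v,q in((A,qa),(B,qb)):
    d=v[1]; pts=[(150+0,120),(300,120)]
    # deck height from depth beside bay
    u,w=int(q[0,0])-25,int((q[0,1]+q[3,1])/2); r=ray((u,w),*v[2:])[0]; print("deck z",(v[3]+r*d[w,u])[2])
E
```

```text
poly [[258, 50], [178, 52], [186, 158], [259, 157]]
poly [[324, 52], [217, 55], [223, 192], [317, 191]]
[[177.7583  51.    ]
 [257.5502  51.    ]
 [259.305  156.4948]
 [186.5053 158.1937]] [[216.8782  54.4392]
 [323.9241  52.6132]
 [317.3397 190.5858]
 [223.1653 192.3752]]
[ 0.5687 -0.1763  0.1005] 0.00015014600343553813 [ 0.5685 -0.1764] [ 0.5686 -0.1764]
[ 0.5685 -0.0903  0.104 ] 0.0010017072666847634 [ 0.5682 -0.0903] [ 0.5672 -0.0893]
[ 0.6828 -0.0875  0.1024] 0.0009480474032639967 [ 0.6818 -0.0873] [ 0.6822 -0.0886]
[ 0.6852 -0.1741  0.1007] 0.0007622908139596177 [ 0.6841 -0.1725] [ 0.6839 -0.1737]
deck z 0.10114455382163084
deck z 0.10027226240540901
```

```bash
cat >> h.py <<'E'
C=np.array([.5388,.2948]); CY=np.radians(29.38)      # cover on bench
O=np.array([.6785,-.1307,0]); PY=np.radians(1.2)      # projector
GX=-.015                                              # grip place along the cover
def proj(p): c,s=np.cos(PY),np.sin(PY); return O+np.array([[c,-s,0],[s,c,0],[0,0,1]])@np.array(p)
E
python3 - <<'E'
from h import *
np.set_printoptions(precision=4,suppress=True)
g=C+GX*np.array([np.cos(CY),np.sin(CY)]); R=down(CY+np.pi)
command_gripper(.045,25)
movep([*g,.10],R); print(sense()["time_s"])
print("touch",move_l([*g,.0300],feed=.08,until_force=6)); print(sense()["position"],sense()["wrist_force"])
command_gripper(0.0,28); s=sense(); print(s["position"],s["finger_gap"],s["gripper_force"],s["wrist_force"])
np.savez("grasp.npz",p=s["position"],R=s["tcp_rot"])
move_l([*g,.22],feed=.15); s=sense(); print(s["time_s"],s["position"],s["finger_gap"],s["gripper_force"],s["wrist_force"])
v=wrist();save("g1",v);cv2.imwrite("pics/g1.png",v[0][...,::-1])
E
```

```text
7.3583
touch False
[0.5261 0.2877 0.0304] [0.8566 0.1396 0.5032]
[0.5261 0.2877 0.0306] 0.011020723891097914 30.00835508108139 [-0.1501 -0.0173  4.0685]
10.1917 [0.5252 0.2871 0.2189] 0.010944945316498695 29.501987099647522 [ 1.0479  0.18   -0.5003]
```

View pics/g1.png

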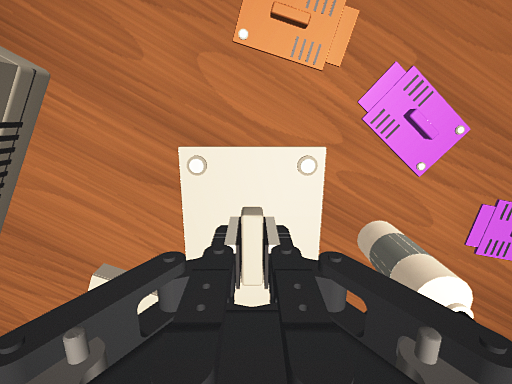

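The cover is held square: tail edge at rows 147-148, columns 178-326, screws at (197,165) and (307,165). Next I compute the in-hand pose from it, move over the bay with the tongue tilted down, and check.

```bash
python3 - <<'E'
from h import *
np.set_printoptions(precision=4,suppress=True)
v=load("g1");T=np.array(camera_params("wrist")["tool_from_camera"])
q=np.array([[178,148],[326,147]]);r=ray(q,v[2],T[:3,3],T[:3,:3])
for z in(.0246,.0266,.0286):print(z,(T[:3,3]+r*((z-T[2,3])/r[:,2])[:,None]))
E
cat >> h.py <<'E'
def pose(tip,tilt,gz=.0306):
    """TCP pose that puts the cover's tongue tip (underside front edge) at projector point tip,
    tongue down by tilt; gz = TCP height over the cover's underside"""
    c,s=np.cos(tilt),np.sin(tilt)
    Rt=np.array([[c,0,s],[0,1,0],[-s,0,c]])          # cover in projector: +tilt lowers +x end
    p=np.array(tip)+Rt@np.array([GX-.063,0,gz])
    c,s=np.cos(PY),np.sin(PY);Z=np.array([[c,-s,0],[s,c,0],[0,0,1]])
    return O+Z@p, Z@Rt@np.diag([-1,-1,1.])@np.diag([1,-1,-1.])
E
python3 - <<'E'
from h import *
for t,z in((0,.15),(10,.13),(10,.098)):
  for x in(0,.018):
    p,R=pose([x,0,z],np.radians(t)); print(p,R.round(2).tolist(),inverse_kinematics(p,R))
E
```

```text
0.0246 [[ 0.0476 -0.0383  0.0246]
 [ 0.0482  0.0402  0.0246]]
0.0266 [[ 0.0474 -0.0389  0.0266]
 [ 0.0479  0.0407  0.0266]]
0.0286 [[ 0.0472 -0.0394  0.0286]
 [ 0.0477  0.0413  0.0286]]
[ 0.60051711 -0.13233351  0.1806    ] [[-1.0, -0.02, 0.0], [-0.02, 1.0, 0.0], [0.0, 0.0, -1.0]] [-0.05350559  0.45027169  0.27175726  1.77498146 -0.14560862  0.93590718
  1.87079502]
[ 0.61851316 -0.13195655  0.1806    ] [[-1.0, -0.02, 0.0], [-0.02, 1.0, 0.0], [0.0, 0.0, -1.0]] [-0.05043344  0.47650892  0.26659548  1.73191622 -0.14879563  0.95292899
  1.866     ]
[ 0.60701431 -0.13219741  0.17367968] [[-0.98, -0.02, -0.17], [-0.02, 1.0, -0.0], [0.17, 0.0, -0.98]] [-0.05154811  0.54391023  0.26796114  1.6495196  -0.11117291  1.13837436
  1.83818811]
[ 0.62501036 -0.13182045  0.17367968] [[-0.98, -0.02, -0.17], [-0.02, 1.0, -0.0], [0.17, 0.0, -0.98]] [-0.05060909  0.57064869  0.26708123  1.60337383 -0.11684911  1.15850225
  1.8359744 ]
[ 0.60701431 -0.13219741  0.14167968] [[-0.98, -0.02, -0.17], [-0.02, 1.0, -0.0], [0.17, 0.0, -0.98]] [-0.04785226  0.57884591  0.26317432  1.67370072 -0.12144845  1.08024551
  1.84465747]
[ 0.62501036 -0.13182045  0.14167968] [[-0.98, -0.02, -0.17], [-0.02, 1.0, -0.0], [0.17, 0.0, -0.98]] [-0.0474282   0.60448967  0.2626229   1.62750779 -0.12666596  1.1014888
  1.84202826]
```

```bash
python3 - <<'E'
from h import *
np.set_printoptions(precision=4,suppress=True)
t=np.radians(7); Y=-.0005
movep(*pose([-.008,Y,.135],t)); 
move_l(pose([-.004,Y,.104],t)[0],feed=.08); sleep(.3); s=sense(); print(s["time_s"],s["position"]-pose([-.004,Y,.104],t)[0],s["wrist_force"])
hit=move_l(pose([-.004,Y,.094],t)[0],feed=.015,until_force=2)
s=sense(); print(hit,s["time_s"],s["position"]-pose([-.004,Y,.096],t)[0],s["wrist_force"],s["ft_torque"])
im,_=camera("scene"); cv2.imwrite("pics/s2.png",cv2.resize(im[170:260,130:250,::-1],None,fx=6,fy=6,interpolation=cv2.INTER_CUBIC))
E
```

```text
12.6583 [ 0.0002 -0.0001  0.0004] [ 0.7222  0.2349 -0.8361]
True 13.225 [-0.0003  0.0001 -0.0009] [0.047  0.5685 3.7533] [ 0.0426 -0.201   0.021 ]
```

View pics/s2.png

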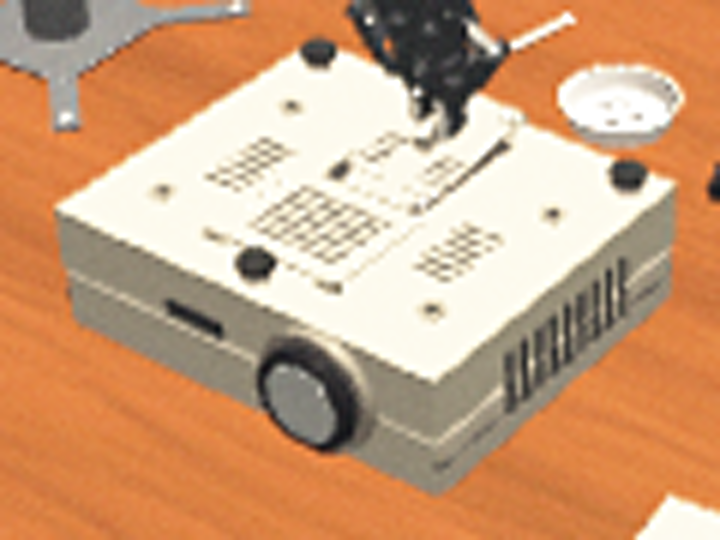

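Contact came where expected: the seat is about 0.7 mm below nominal in the arm's numbers. The tongue lies in the bay just short of the door. Raise about 1.3 mm and slide in under a force guard.

```bash
python3 - <<'E'
from h import *
np.set_printoptions(precision=4,suppress=True)
t=np.radians(7); Y=-.0005
move_l(pose([-.004,Y,.0967],t)[0],feed=.02); sleep(.3); s=sense(); print(s["time_s"],s["position"]-pose([-.004,Y,.0967],t)[0],s["wrist_force"],s["ft_torque"])
hit=move_l(pose([.018,Y,.0965],t)[0],feed=.02,until_force=2.5); sleep(.3)
s=sense(); print(hit,s["time_s"],s["position"]-pose([.018,Y,.0965],t)[0],s["wrist_force"],s["ft_torque"])
im,_=camera("scene"); a=im[170:260,130:250,::-1]
w=wrist(); save("t1",w)
a=cv2.resize(a,(480,360),interpolation=cv2.INTER_CUBIC); b=cv2.resize(w[0][:300,130:396,::-1],(319,360),interpolation=cv2.INTER_AREA)
cv2.imwrite("pics/s3.png",np.hstack([a,b]))
E
```

```text
13.85 [-0.0003  0.0001 -0.0003] [-0.1189  0.0356 -1.7361] [-0.0161 -0.2566 -0.0369]
False 15.4 [-0. -0.  0.] [-0.3699  0.142  -0.5786] [-0.0104 -0.1386 -0.0213]
```

View pics/s3.png

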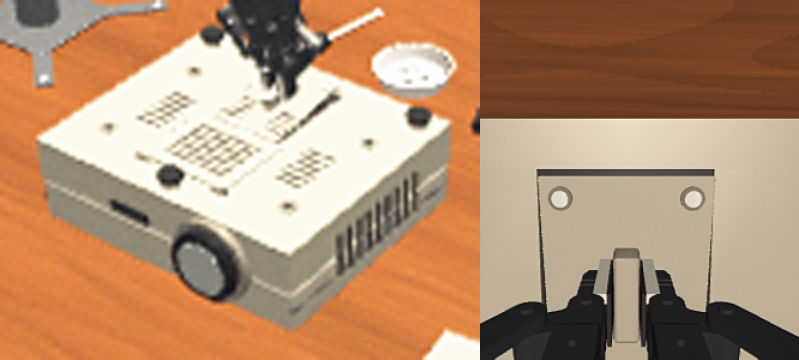

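The tongue is in with no reaction force. The right view shows the tail centred over the bay with a thin dark gap behind it (row 173). Next, lower the tail in steps.

```bash
python3 - <<'E'
from h import *
np.set_printoptions(precision=4,suppress=True)
Y=-.0005
for t,z in((5,.0965),(3,.0963),(1.5,.0961),(.5,.096),(0,.0958)):
    p,R=pose([.0185,Y,z],np.radians(t)); hit=move_l(p,R,feed=.02,until_force=9)
    s=sense(); print(t,hit,round(s["time_s"],2),s["position"]-p,s["wrist_force"],s["ft_torque"],s["finger_gap"])
    if hit: break
sleep(.3); s=sense(); print(s["position"]-p,s["wrist_force"],s["ft_torque"])
w=wrist(); save("t2",w); cv2.imwrite("pics/s4.png",cv2.resize(w[0][100:300,130:396,::-1],None,fx=3,fy=3))
E
```

```text
5 False 15.78 [-0.0004 -0.0001  0.0001] [ 0.3062  0.1482 -0.8658] [-0.0642 -0.0652  0.0274] 0.011382801553674844
3 False 16.09 [-0.     -0.      0.0001] [-0.2893  0.2964 -0.0126] [-0.0106 -0.0529  0.0112] 0.0109948830431539
1.5 False 16.36 [ 0.0002 -0.      0.0004] [-0.318   0.0302  0.2297] [-0.0124  0.0953 -0.0053] 0.011372902798603228
0.5 False 16.61 [ 0.0004 -0.0001  0.0005] [-0.0298  1.3075  1.5152] [0.0223 0.0355 0.0763] 0.011022550005713266
0 False 16.86 [0.0005 0.     0.0004] [ 0.0151 -0.2286  2.3422] [ 0.1089 -0.0508  0.0586] 0.011468320367703904
[0.0005 0.     0.0003] [1.1303 0.3542 3.3864] [ 0.0804 -0.2071 -0.0076]
```

View pics/s4.png

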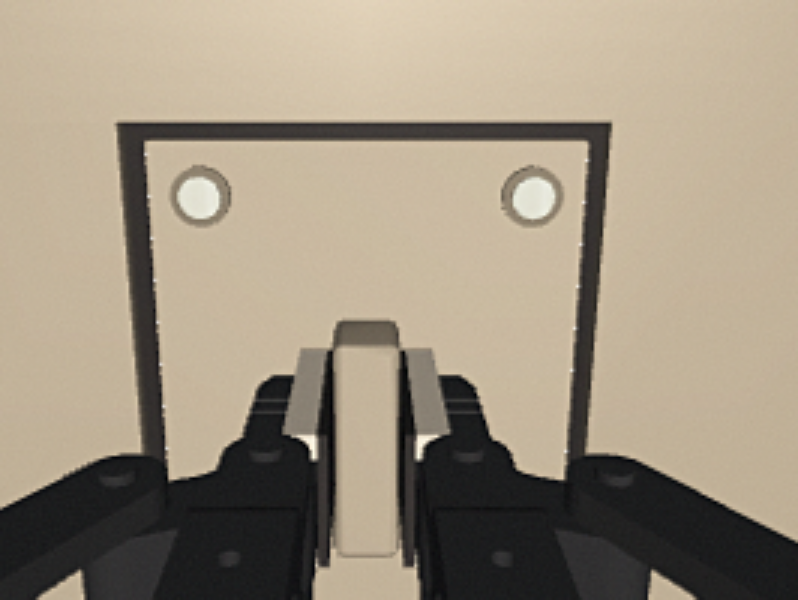

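The cover sits inside the bay with even gaps: about 4 mm each side (columns 130 and 595) and about 3 mm behind the tail (row 131). Now press gently.

```bash
python3 - <<'E'
from h import *
np.set_printoptions(precision=4,suppress=True)
p,R=pose([.0185,-.0005,.0925],0)
hit=move_l(p,R,feed=.008,until_force=6)
for _ in range(3):
    sleep(.3); s=sense(); print(hit,round(s["time_s"],2),s["position"]-p,s["wrist_force"],s["ft_torque"],s["gripper_force"])
w=wrist(); save("t3",w); cv2.imwrite("pics/s5.png",cv2.resize(w[0][100:300,130:396,::-1],None,fx=3,fy=3))
K,d=w[2],w[1]
# depth points: cover plate vs deck normals and heights
def pt(u,v): 
    return np.array([w[3]+ray((a,b),*w[2:])[0]*d[b,a] for a in range(u-3,u+4) for b in range(v-3,v+4) if d[b,a]>0]).mean(0)
for n,u,v in(("plateL tail",215,166),("plate mid tail",252,156),("plateR tail",290,166),("plateL fwd",195,210),("plateR fwd",310,210),("deck",140,166),("deckR",360,166),("deck tail",252,125)): print(n,pt(u,v))
E
```

```text
True 17.74 [0.0005 0.     0.0036] [-0.9837  0.3893  4.3393] [-0.0482  0.3526 -0.0113] 30.10829508304596
True 18.04 [0.0005 0.     0.0036] [-2.3517 -0.8195  3.8439] [-0.1369  0.5424 -0.0213] 30.13674706220627
True 18.34 [0.0006 0.     0.0036] [-3.0915  0.1821  3.8676] [-0.1566  0.7716  0.0234] 30.14977902173996
plateL tail [ 0.5819 -0.1523  0.1005]
plate mid tail [ 0.576  -0.1323  0.1007]
plateR tail [ 0.5811 -0.1114  0.1005]
plateL fwd [ 0.6077 -0.1641  0.1005]
plateR fwd [ 0.6063 -0.0985  0.1003]
deck [ 0.5828 -0.1933  0.1004]
deckR [ 0.5803 -0.0732  0.1004]
deck tail [ 0.5597 -0.1326  0.1006]
```

View pics/s5.png

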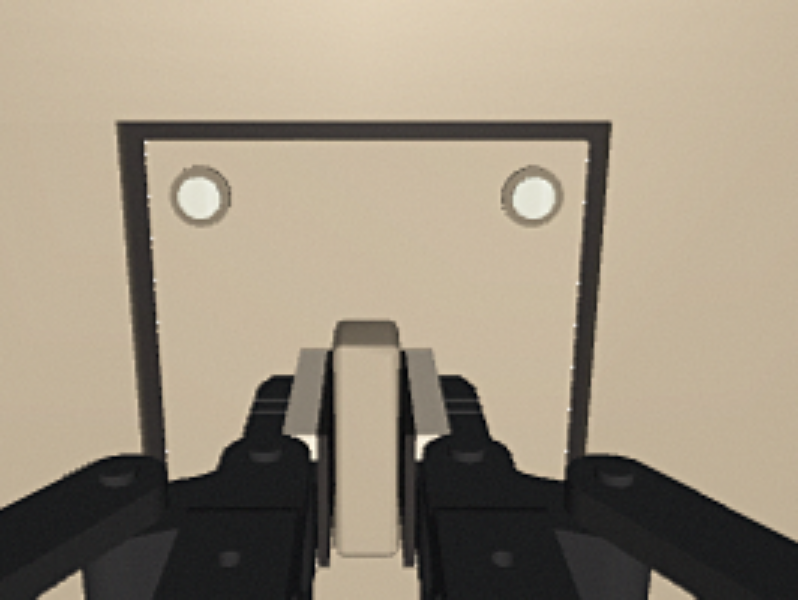

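The plate top (z 0.1005) is flush with the deck (0.1004), so the cover is flat. I'll add a little more press and check that the force stays steady before handing in.

```bash
python3 - <<'E'
from h import *
np.set_printoptions(precision=4,suppress=True)
s=sense();print(s["wrist_force"]);p0=s["position"]
hit=move_l(p0+[0,0,-.003],feed=.006,until_force=5)
for _ in range(6):
    sleep(.4); s=sense(); print(hit,round(s["time_s"],2),s["position"]-p0,s["wrist_force"],s["ft_torque"],s["gripper_force"])
E
```

```text
[-3.9732 -2.1131  4.7279]
True 19.07 [-0.0002 -0.0001  0.    ] [2.9435 1.2747 4.4879] [ 0.2071 -0.6498 -0.0097] 30.10049343109131
True 19.47 [-0.0007 -0.0003 -0.    ] [3.5191 1.7555 5.0523] [ 0.316  -0.9602  0.0028] 30.27352809906006
True 19.87 [-0.0007 -0.0003 -0.    ] [4.7815 1.7494 4.4981] [ 0.3254 -0.9241  0.0075] 30.273739099502563
True 20.27 [-0.0007 -0.0003 -0.    ] [4.108  1.1576 4.94  ] [ 0.3394 -0.9324  0.0058] 30.273915231227875
True 20.67 [-0.0007 -0.0003 -0.    ] [3.3383 1.3855 5.1017] [ 0.2901 -0.8681  0.1074] 30.27357816696167
True 21.07 [-0.0007 -0.0003 -0.    ] [4.4365 1.3005 4.9243] [ 0.2685 -0.9672  0.0051] 30.274194180965424
```

Force is steady at about 5 N down, below the 20 N limit, and the cover is flush and at rest. I'm handing it in.

```bash
python3 -c "
from rig import *
print(finish_job())"
```

```text
the job is handed in; nothing more can be done
None
```

I handed the job in at about 21 s, with the gripper still holding the lamp cover pressed flat in the bay at a steady 5 N or so. The tongue is about 13 mm under the filter door by the arm's pose and the plate is flush with the deck; the switch and door weren't read directly, and no verdict came back.

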